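Hold the angle gauge at its red mark on the chute saddle

ROBOT

A 6-joint arm with a two-finger parallel gripper is mounted at the origin on the work surface. World frame = base frame: x ahead of the robot, y to its left, z up, the work surface at z = 0. Lengths are in m, angles in degrees, forces in N, time in s.
With the tool pointing down it reaches from about 0.375 to 0.9 m from the base axis. Payload 3.1 kg.
Tool frame: the origin (TCP) lies midway between the tips of the shut fingers; the grasp point (between the pads) lies 19 mm behind it; z points along the fingers, y is the line along which they close (so a half turn about z gives the same grasp; the last joint's range is limited). The gripper opens to 87 mm and grips with 3 to 60 N. Pads are 19 mm wide; open, the fingers measure 117 mm over their backs; the gripper's body (75 mm by 190 mm) begins 51 mm behind the grasp point.
Start: joints at [55.835, 30.224, 82.088, -0, 67.689, -10.227], TCP at [0.254, 0.571, 0.223] pointing down, gripper open.
Joint ranges: [-176.69, 176.69], [-43.24, 126.21], [12.49, 139.97], [-82, 262], [0, 151.66], [-163.58, 163.58]. Speed limits (degrees/s): [159.86, 159.86, 180, 180, 180, 180].

INTERFACE

Orientations are given as a 3x3 rotation matrix whose columns are the frame's x, y, z axes.
In Python, from rig import bot gives the robot as it stands.
- The arm moves only by the tool tcp_steps, called after "Emit:" in YAML: its name, and indented under it one key for each argument. Schema: {"type":"object","properties":{"increments":{"type":"array","items":{"type":"array","items":{"type":"array","items":{"type":"number"},"minItems":7,"maxItems":7},"minItems":1,"maxItems":20},"minItems":1,"maxItems":1},"only":{"type":"string"},"quiet":{"type":"boolean"},"lines":{"type":"string"}},"required":["increments"],"additionalProperties":false}. increments is a list that holds a single list of rows (three levels of brackets), with 1 to 20 rows, each of 7 numbers: dx, dy, dz in mm, then a rotation vector rx, ry, rz in units of 5 degrees, then the opening from 0.0 (shut) to 1.0 (fully open); each row is the pose to reach, as a shift and turn from the pose commanded when the call began, along the tool's axes at that moment; what a row does not reach only later rows make up. A row lasts 1/10 s, in which the tool goes at most 0.05 m and 8.59 degrees, less where a joint would pass 70% of its speed; a pose out of reach is approached as far as the arm can. The fingers move at their own pace and stop on an object; the grip force is fixed at half the most. Time passes only in rows, so rows that do not move let the fingers close. The tool returns the time, the measured TCP pose, the force, the opening and the grip force at its end. only (a regular expression) keeps the lines of the reply that match it, lines (a string "A,B") keeps lines A to B, and quiet returns only ok. Input that does not fit is refused with a message, and nothing moves.
- bot.read_state(): the state, without advancing time (a new reading comes with each control period).
- bot.capture(name): name is "side" or "top" or "wrist"; returns a dict with "color" (480x640x3 uint8, red, green, blue), "K" (3x3 intrinsics, pixels), "view" (4x4, takes a point from world to camera coordinates); the wrist camera has in their place "mount" (4x4, takes a point from camera to tool coordinates, whose origin is the TCP and whose axes are the flange's). Camera axes: x right, y up, looking along -z (the intrinsics and any distortion apply to the point x, -y, -z); pixel columns grow to the right and rows downward; lengths in m; the calibration is good to about 2 mm. A picture is of the moment at which its call begins: read the wrist's pose just before it. There is no depth.
- bot.hand_in(): hands the job in; it is judged then, once.
The state is a dict: "time_s": time; "joint_positions": joint angles; "qvel": joint speeds; "tau": joint torques, N m; "position": TCP position; "tcp_rot": TCP orientation; "force": force on the tool from outside, world axes, zero at the start; "moment": the same for the moment, N m; "opening": opening from 0.0 (shut) to 1.0 (fully open); "grasp_force": force on a finger pad.
Only numpy, scipy, OpenCV 4.12 (cv2) and the standard library are available. Lean on these libraries where they do the work, as an engineer would, in place of code of your own. Each camera call takes 0.05 s, during which the arm holds its last target. There are 200 camera calls.

TASK

We are setting the slope of the roaster's bean chute: take the pendulum angle gauge gently by its black handle (it is delicate, squeeze it with no more than about 20 N) and stand it on the crown of the round-topped oak saddle, base down, upright and square across the crown so that its pointer first hangs near zero. Then rock it there, pressing only lightly (under about 10 N), until the swinging pointer settles still on the red mark. Finish while holding the gauge there, resting on the saddle with the pointer on the mark, so that a colleague can scribe the slope; leave the wooden offcut, the cup and the tamper where they are.

Things in the scene. Friction and masses are not known exactly. Their poses are not given: they have to be found in the camera images.
- gauge: loose aluminium pendulum angle gauge, about 330 g, standing upright. Origin: centre of its flat underside; z up, x out of the white dial face, y along the base. Base bar 130 (y) x 34 (x) x 14 mm high; round case, radius 56, 18 thick in x, axis along x at height 70 (top at 126); black handle on top. Stands by itself on the counter, not on the saddle
- handle (a point): where to grip the gauge: on its black square handle, 28 mm in gauge y and 24 mm in gauge x, flat sides, from 126 to 169 mm above the underside; this point is in its middle, 148 mm above the underside. Axes as the gauge's
- pointer (a joint): angle (rad) of the dark pointer swinging in front of the dial about its centre (70 mm above the underside, axis gauge x). 0 = towards the base, positive = tip to gauge +y (right as one faces the dial). It hangs plumb: lean the gauge's top to its +y side by an angle and it reads that angle. Swings at about 2.8 Hz, settles in about 1.5 s
- mark (a joint): angle (rad) of the red mark, a 7 mm wide tab at the dial's rim, same sense and centre as pointer; always on the +y side, 0.18 to 0.42, different at each start. Stiff: leave it as set
- pointer_tip (a point): near the end of the pointer, 46 mm from the dial centre
- mark_tab (a point): centre of the red mark, at the same 46 mm radius: the pointer is on the mark when the two coincide (3.5 mm, half the tab, is 0.076 rad)
- saddle_base: fixed dark steel foot plate of the saddle, 90 x 90 x 10 mm, origin at the centre of its underside on the counter; its x and y are those of the saddle. Gauge square across the crown: gauge x along this x, either way round
- crown (a point): middle of the oak saddle's crown, 75 mm above the counter unloaded, axes as saddle_base. Saddle 56 mm long (x), 70 wide (y); its top is a half cylinder of radius 35, axis along x, 35 mm below this point. It only sinks straight down on a rubber buffer: no preload, 0.7 N per mm, stop at 10 mm
- offcut: loose pale wooden offcut, 120 x 45 x 45 mm, lying along its x; origin at the centre of its underside; leave alone
- cup: loose white ceramic cup, rim radius 38 mm, 62 mm high; origin at the centre of its underside; leave alone
- tamper: loose steel coffee tamper standing on its 58 mm foot, 88 mm high; origin at the centre of its underside; leave alone

How it is judged (in metres and radians):
On the way, in this order (a step that is already met when the one before it is completed fails the run):
1. the gauge is lifted off the counter by the gripper (height (world z) of gauge above 0.04 m and contact force between the fingers and gauge above 0.5 N and contact force between gauge and saddle_base below 0.05 N), for 0.1 s.
2. the gauge stands upright on the crown, pointer near zero (contact force between gauge and saddle_base above 0.3 N and distance between gauge and crown below 0.025 m and angle between gauge's own z axis and vertical below 0.12 rad and value of joint pointer between -0.12 and 0.12 rad), for 0.2 s.
At the end, for the whole second after the job is handed in: Gripper still holding the gauge; its base rests on the saddle, middle within 30 mm of the crown, square within 0.2 rad, face upright within 0.2 rad; pointer tip within 3.5 mm of the red mark and still (under 0.25 rad/s); offcut, cup and tamper within 20 mm of their start (distance between pointer_tip and mark_tab below 0.0035 m and velocity of joint pointer between -0.25 and 0.25 rad/s and angular speed of gauge below 0.1 rad/s and contact force between gauge and saddle_base above 0.3 N and contact force between the fingers and gauge above 0.5 N and distance between gauge and crown below 0.03 m and angle between gauge's own z axis and vertical below 0.6 rad and angle between gauge's own x axis and vertical between 1.37 and 1.77 rad and angle between the x axis of gauge and the x axis of saddle_base, either way round below 0.2 rad and distance of each of offcut, cup, tamper from where it was at the start of the episode below 0.02 m); the arm keeps its last pose, push and grip.
It fails at once if the gauge is squeezed too hard (over 30 N on each finger pad, 60 N in all) (contact force between the fingers and gauge above 60 N).
It fails at once if the gauge is pressed on the saddle with more than 14 N (contact force between gauge and saddle_base above 14 N).
It fails at once if a bystander is knocked away (distance of any of offcut, cup, tamper from where it was at the start of the episode above 0.02 m).
It also fails if it takes over 45 s, if anything falls off the work surface, if the arm or the gripper's body presses on something with over 40 N, if the wrist force passes 120 N, or if a joint passes its speed limit or range.

## Working session

There is one attempt and no reset: what is moved stays moved. The work goes in short steps, Python scripts to look and compute and a tool call to move; the robot and the scene stay as the last step left them, time stands still between calls to the robot, and variables do not carry over. Pictures are saved under pics/ and viewed, at most 10 in all, crops included, and the job is handed in when it is done.

```bash
ls; mkdir -p pics; python3 - <<'E'
from rig import bot
import cv2,numpy as np
s=bot.read_state();print(s['time_s'],s['position'],np.round(s['tcp_rot'],4).tolist(),s['force'],s['opening'])
for n in ('side','top'):
    c=bot.capture(n);cv2.imwrite(f'pics/{n}0.png',c['color'][...,::-1]);np.savez(f'{n}.npz',K=c['K'],view=c['view'],color=c['color']);print(n,c.keys(),c['K'].tolist(),np.round(c['view'],4).tolist())
E
```

```text
pics
rig.py
0.0 [0.25310728 0.57062614 0.22156718] [[-0.914, 0.4057, -0.0012], [0.4057, 0.914, -0.0018], [0.0004, -0.0022, -1.0]] [-0.14779172 -0.31003998 -0.13878295] 0.9972417670199473
side dict_keys(['color', 'K', 'view']) [[619.4449652658849, 0.0, 316.2015739241578], [0.0, 619.4449652658849, 238.32038116733494], [0.0, 0.0, 1.0]] [[0.7685, -0.6395, 0.0195, -0.4565], [0.4182, 0.5252, 0.7411, -0.3563], [-0.4842, -0.5614, 0.6711, -0.7604], [0.0, 0.0, 0.0, 1.0]]
top dict_keys(['color', 'K', 'view']) [[536.1391177099346, 0.0, 315.9958158491607], [0.0, 536.1391177099346, 233.48356707812124], [0.0, 0.0, 1.0]] [[-0.0092, -0.9999, -0.0073, 0.0296], [0.992, -0.01, 0.1257, -0.5954], [-0.1258, -0.0061, 0.992, -1.0152], [0.0, 0.0, 0.0, 1.0]]
```

View pics/side0.png

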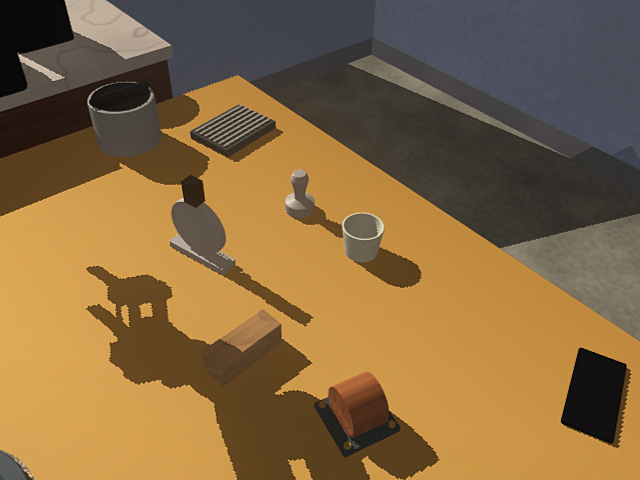

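View pics/top0.png

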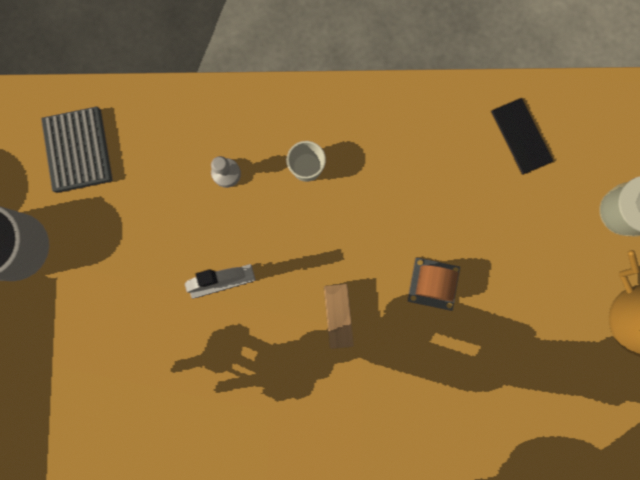

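The side view shows the gauge at (200,230) with a plain face, probably its back, and its handle at (193,190). The offcut is at (243,347), the cup at (362,237), the tamper at (299,195) and the saddle at (358,405). In the top view the gauge is at (220,280), its handle at (206,278), and the saddle is at (435,283). Next I'll zoom in on both.

```bash
python3 - <<'E'
import cv2,numpy as np
S=cv2.imread('pics/side0.png');T=cv2.imread('pics/top0.png')
def crop(I,u,v,w,h): return cv2.resize(I[v:v+h,u:u+w],(400,300),interpolation=cv2.INTER_NEAREST)
o=np.vstack([np.hstack([crop(S,140,170,140,105),crop(T,170,240,100,75)]),np.hstack([crop(S,300,360,120,90),crop(T,390,245,100,75)])])
cv2.imwrite('pics/z.png',o)
E
```

```text
(no output)
```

View pics/z.png

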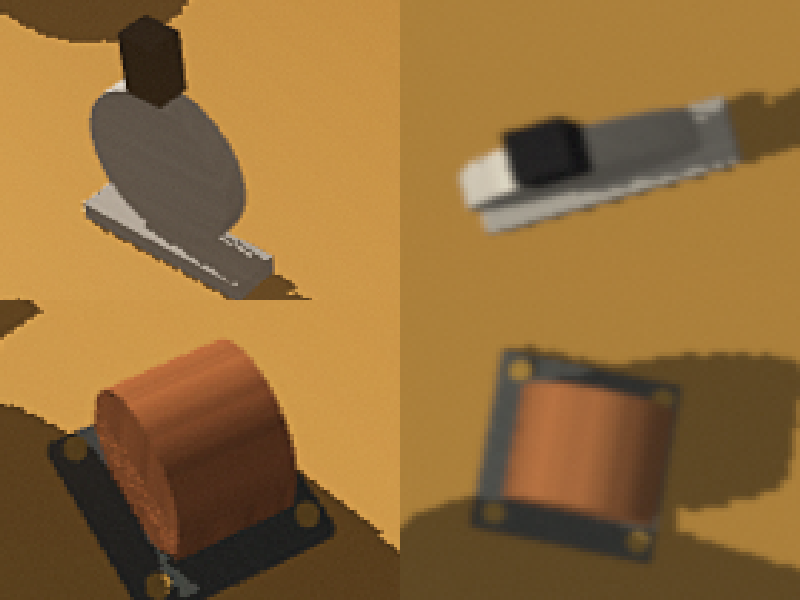

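The crops show the gauge's plain back in the side view, so the dial faces away towards +x. The handle's top face is at crop (151,29) on the left. The saddle's plate corners are clear in the top view at crop (502,350), (682,385), (650,562) and (472,525), and its axis runs roughly along image-up, which is world x. I'll now turn these into world points.

```bash
cat > h.py <<'E'
import cv2,numpy as np
C={n:np.load(n+'.npz') for n in('side','top')}
def ray(n,p):
    c=C[n];V=c['view'];d=np.linalg.inv(c['K'])@[p[0],p[1],1];d=V[:3,:3].T@(d*[1,-1,-1]);return -V[:3,:3].T@V[:3,3],d/np.linalg.norm(d)
def plane(n,p,z):
    o,d=ray(n,p);return o+d*(z-o[2])/d[2]
def proj(n,X):
    c=C[n];q=c['view'][:3,:3]@np.asarray(X)+c['view'][:3,3];q=c['K']@(q*[1,-1,-1]);return q[:2]/q[2]
def tri(a,b):
    (o1,d1),(o2,d2)=ray('side',a),ray('top',b);t=np.linalg.lstsq(np.c_[d1,-d2],o2-o1,rcond=None)[0]
    p,q=o1+d1*t[0],o2+d2*t[1];return (p+q)/2,np.linalg.norm(p-q)
E
python3 - <<'E'
from h import *
np.set_printoptions(precision=4,suppress=True)
st=lambda x,y:(390+(x-400)/4-.5,245+(y-300)/4-.5)
ss=lambda x,y:(300+x/3.333-.5,360+(y-300)/3.333-.5)
gs=lambda x,y:(140+x/2.857-.5,170+y/2.857-.5)
gt=lambda x,y:(170+(x-400)/4-.5,240+y/4-.5)
P=np.array([plane('top',st(*c),.01) for c in((502,350),(682,385),(650,562),(472,525))]);print(P,P.mean(0),[np.linalg.norm(P[i]-P[i-1]) for i in range(4)])
P2=np.array([plane('side',ss(*c),.01) for c in((50,445),(333,530))]);print('side plate corners',P2)
e=P[0]-P[3]+P[1]-P[2];yaw=np.arctan2(e[1],e[0]);print('saddle yaw',np.degrees(yaw))
c=P.mean(0);ax=np.array([np.cos(yaw),np.sin(yaw),0])
for z in(.065,.075,.085):
  for s in(-1,1):
    q=c+ax*.028*s;q[2]=z;a,b=proj('side',q),proj('top',q);print(z,s,'sidecrop',(a[0]+.5-300)*3.333,(a[1]+.5-360)*3.333+300,'topcrop',(b[0]+.5-390)*4+400,(b[1]+.5-245)*4+300)
print('handle top',tri(gs(151,29),gt(540,153)))
B=np.array([plane('top',gt(*c),z) for c,z in(((485,232),0),((740,160),0),((722,98),.014),((465,205),.014))]);print(B,B[1]-B[0])
e=B[0]-B[1];print('gauge y-axis yaw',np.degrees(np.arctan2(e[1],e[0])))
# handle mask
for n,(u,v,w,h) in(('side',(170,165,50,50)),('top',(185,260,40,35))):
  m=(C[n]['color'][v:v+h,u:u+w].max(2)<60).astype('u1');k,l,s,_=cv2.connectedComponentsWithStats(m);i=1+s[1:,4].argmax();cn=cv2.findContours((l==i).astype('u1'),0,1)[0][0];print(n,s[i],cv2.approxPolyDP(cn,1.5,True)[:,0]+[u,v])
E
```

```text
[[ 0.5498 -0.1737  0.01  ]
 [ 0.5314 -0.2629  0.01  ]
 [ 0.4441 -0.2434  0.01  ]
 [ 0.463  -0.1561  0.01  ]] [ 0.497 -0.209  0.01 ] [np.float64(0.08853335272866539), np.float64(0.0910441943156112), np.float64(0.08946935266732775), np.float64(0.08932436242152335)]
side plate corners [[ 0.462  -0.1545  0.01  ]
 [ 0.5278 -0.2606  0.01  ]]
saddle yaw -12.061870390386856
0.065 -1 sidecrop 144.22600300521185 439.2787199468208 topcrop 590.7443600746408 509.6470760599891
0.065 1 sidecrop 262.5407902696711 385.8342125436169 topcrop 611.1382958768272 392.9608688147912
0.075 -1 sidecrop 145.4368602281653 425.1229931358927 topcrop 595.403566556623 509.46715518146493
0.075 1 sidecrop 264.66444583653407 371.58803533566163 topcrop 615.9671117440482 391.6309499484039
0.085 -1 sidecrop 146.66761614862756 410.73463730769527 topcrop 600.1562642358808 509.2836240275833
0.085 1 sidecrop 266.82216857372157 357.1133243894708 topcrop 620.892158549708 390.27452782654404
handle top (array([0.5047, 0.2125, 0.1741]), np.float64(0.00034733908689168515))
[[0.4735 0.2768 0.    ]
 [0.5083 0.1488 0.    ]
 [0.5387 0.1563 0.014 ]
 [0.4867 0.2836 0.014 ]] [ 0.0348 -0.1279  0.    ]
gauge y-axis yaw 105.23003074949298
side [ 11  10  24  33 550] [[190 175]
 [181 182]
 [185 202]
 [195 207]
 [204 200]
 [202 184]
 [200 180]]
top [ 12  10  21  17 272] [[215 272]
 [208 270]
 [198 273]
 [199 284]
 [207 286]
 [216 283]]
```

Careful with the scale: shifts go in mm and turns go in units of 5 degrees. That gives: -0.1 m is -100, -0.376 m is -376, -39.2 degrees is -7.84.

Emit:
tcp_steps:
  increments:
    - [[-100,-60,0,0,0,-2,1],[-200,-120,0,0,0,-4,1],[-300,-180,0,0,0,-6,1],[-376,-223,0,0,0,-7.84,1],[-376,-223,0,0,0,-7.84,1],[-376,-223,0,0,0,-7.84,1],[-376,-223,0,0,0,-7.84,1],[-376,-223,0,0,0,-7.84,1],[-376,-223,0,0,0,-7.84,1],[-376,-223,0,0,0,-7.84,1],[-376,-223,0,0,0,-7.84,1],[-376,-223,0,0,0,-7.84,1]]

```text
time_s: 1.3
position: [0.5057, 0.2154, 0.2221]
tcp_rot: [[-0.965, -0.264, -0.002], [-0.264, 0.965, 0.0], [0.002, 0.001, -1.0]]
force: [-0.6, 0.5, 0.1]
opening: 1.001
grasp_force: 0.0
```

```bash
python3 - <<'E'
from rig import bot
import cv2,numpy as np
np.set_printoptions(precision=4,suppress=True)
s=bot.read_state();print(s['time_s'],s['position'],s['tcp_rot'],s['joint_positions'])
c=bot.capture('wrist');cv2.imwrite('pics/w0.png',c['color'][...,::-1]);print(c['K'],c['mount'])
E
```

```text
1.3 [0.5057 0.2154 0.2221] [[-0.9646 -0.2636 -0.0017]
 [-0.2636  0.9646  0.0001]
 [ 0.0016  0.0006 -1.    ]] [ 11.4029  24.484   92.9492   0.0293  62.6614 -93.8962]
[[338.5597   0.     319.0668]
 [  0.     338.5597 236.3571]
 [  0.       0.       1.    ]] [[-0.0001  0.9543  0.2989  0.0817]
 [ 1.      0.0004 -0.0008 -0.0001]
 [-0.0008  0.2989 -0.9543 -0.1624]
 [ 0.      0.      0.      1.    ]]
```

View pics/w0.png

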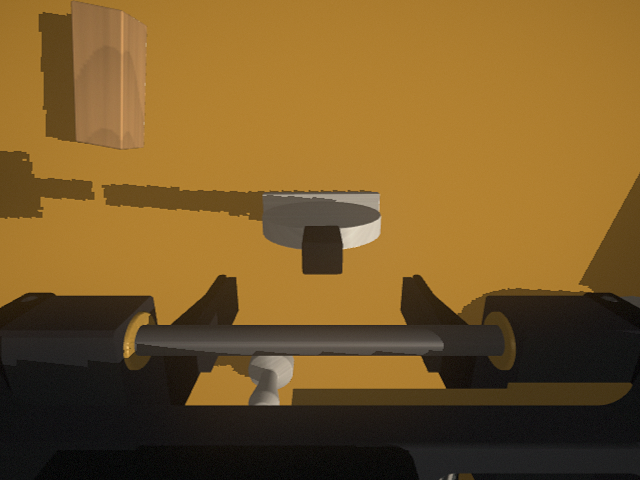

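The wrist view shows the handle centred at about (322,250), with the far top edge at row 273 and columns 303–343. It is square to the fingers, and the dial is still hidden.

```bash
python3 - <<'E'
from rig import bot
import cv2,numpy as np
np.set_printoptions(precision=4,suppress=True)
s=bot.read_state();T=np.eye(4);T[:3,:3]=s['tcp_rot'];T[:3,3]=s['position']
I=cv2.imread('pics/w0.png');c=bot.capture('wrist');W=T@c['mount'];R=s['tcp_rot']
m=(I[200:290,280:370].max(2)<60).astype('u1');k,l,st,_=cv2.connectedComponentsWithStats(m);i=1+st[1:,4].argmax();cn=cv2.findContours((l==i).astype('u1'),0,1)[0][0];q=cv2.approxPolyDP(cn,2,True)[:,0]+[280,200];print(q.tolist())
for p in q:
  d=W[:3,:3]@(np.linalg.inv(c['K'])@[p[0],p[1],1]*[1,-1,-1]);o=W[:3,3]
  print(p,[ (o+d*(z-o[2])/d[2]) for z in(.169,)], 'tool xy',(R.T@(o+d*(.169-o[2])/d[2]-s['position']))[:2])
E
```

```text
[[305, 226], [302, 242], [303, 272], [340, 272], [341, 241], [338, 227]]
[305 226] [array([0.4873, 0.2012, 0.169 ])] tool xy [ 0.0214 -0.0093]
[302 242] [array([0.4986, 0.2021, 0.169 ])] tool xy [ 0.0102 -0.0114]
[303 272] [array([0.5195, 0.2082, 0.169 ])] tool xy [-0.0116 -0.0111]
[340 272] [array([0.5128, 0.2328, 0.169 ])] tool xy [-0.0116  0.0145]
[341 241] [array([0.491 , 0.2271, 0.169 ])] tool xy [0.0109 0.0147]
[338 227] [array([0.4822, 0.2224, 0.169 ])] tool xy [0.0207 0.0126]
```

Scaled: 0.091 m is 91, 0.002 m is 2.

Emit:
tcp_steps:
  increments:
    - [[0,2,30,0,0,0,1],[0,2,60,0,0,0,0.8],[0,2,80,0,0,0,0.6],[0,2,91,0,0,0,0.5],[0,2,91,0,0,0,0.42],[0,2,91,0,0,0,0.38],[0,2,91,0,0,0,0.36],[0,2,91,0,0,0,0.35]]

```text
time_s: 2.2
position: [0.507, 0.217, 0.1327]
tcp_rot: [[-0.965, -0.263, 0.002], [-0.263, 0.965, 0.0], [-0.002, -0.0, -1.0]]
force: [-0.5, 0.2, 0.7]
opening: 0.449
grasp_force: 0.0
```

Emit:
tcp_steps:
  increments:
    - [[0,0,0,0,0,0,0.33],[0,0,0,0,0,0,0.32]]

```text
time_s: 2.4
position: [0.5065, 0.2168, 0.1321]
tcp_rot: [[-0.965, -0.263, 0.001], [-0.263, 0.965, 0.0], [-0.001, -0.0, -1.0]]
force: [-0.1, 0.4, 0.5]
opening: 0.342
grasp_force: 0.1
```

Emit:
tcp_steps:
  increments:
    - [[0,0,0,0,0,0,0.31],[0,0,0,0,0,0,0.31]]

```text
time_s: 2.6
position: [0.5064, 0.2174, 0.132]
tcp_rot: [[-0.965, -0.263, 0.001], [-0.263, 0.965, 0.001], [-0.001, 0.001, -1.0]]
force: [-1.0, 3.4, 3.1]
opening: 0.316
grasp_force: 30.0
```

The grip overshot to 30 N, so I'll ease it straight away.

Emit:
tcp_steps:
  increments:
    - [[0,0,0,0,0,0,0.319]]

```text
time_s: 2.7
position: [0.5064, 0.2173, 0.132]
tcp_rot: [[-0.965, -0.263, 0.001], [-0.263, 0.965, 0.001], [-0.001, 0.001, -1.0]]
force: [-0.4, 3.8, 4.0]
opening: 0.32
grasp_force: 8.8
```

Emit:
tcp_steps:
  increments:
    - [[0,0,0,0,0,0,0.319]]

```text
time_s: 2.8
position: [0.5064, 0.2173, 0.132]
tcp_rot: [[-0.965, -0.263, 0.001], [-0.263, 0.965, 0.001], [-0.001, 0.001, -1.0]]
force: [-1.0, 4.3, 4.0]
opening: 0.324
grasp_force: 8.1
```

Emit:
tcp_steps:
  increments:
    - [[0,0,0,0,0,0,0.317],[0,0,0,0,0,0,0.317]]

```text
time_s: 3.0
position: [0.5065, 0.2173, 0.132]
tcp_rot: [[-0.965, -0.263, 0.001], [-0.263, 0.965, 0.001], [-0.001, 0.001, -1.0]]
force: [-1.6, 4.2, 6.2]
opening: 0.32
grasp_force: 13.7
```

Emit:
tcp_steps:
  increments:
    - [[0,0,0,0,0,0,0.316],[0,0,0,0,0,0,0.316]]

```text
time_s: 3.2
position: [0.5064, 0.2173, 0.132]
tcp_rot: [[-0.965, -0.263, 0.001], [-0.263, 0.965, 0.001], [-0.001, 0.001, -1.0]]
force: [-1.2, 4.5, 5.1]
opening: 0.318
grasp_force: 16.5
```

Emit:
tcp_steps:
  increments:
    - [[0,0,-5,0,0,0,0.316],[0,0,-20,0,0,0,0.316],[0,0,-50,0,0,0,0.316],[0,0,-90,0,0,0.4,0.316],[10,-10,-120,0,0,1.6,0.316],[20,-30,-140,0,0,3.2,0.316],[30,-50,-150,0,0,4.8,0.316],[40,-70,-150,0,0,6.4,0.316],[50,-90,-150,0,0,8,0.316],[60,-110,-150,0,0,9.6,0.316],[70,-130,-150,0,0,11.2,0.316],[80,-150,-150,0,0,12.8,0.316],[90,-165,-150,0,0,14.4,0.316],[100,-180,-150,0,0,16,0.316],[110,-190,-150,0,0,17.6,0.316],[110,-195,-150,0,0,19.2,0.316],[110,-195,-150,0,0,20.8,0.316],[110,-195,-150,0,0,22.4,0.316],[110,-195,-150,0,0,24,0.316],[110,-195,-150,0,0,25.2,0.316]]

```text
time_s: 5.2
position: [0.45, -0.001, 0.2805]
tcp_rot: [[0.359, 0.933, -0.004], [0.933, -0.359, -0.001], [-0.002, -0.003, -1.0]]
force: [-0.2, 0.1, -3.6]
opening: 0.321
grasp_force: 16.4
```

Emit:
tcp_steps:
  increments:
    - [[0,0,0,0,0,1,0.316],[0,0,0,0,0,2,0.316],[0,0,0,0,0,2,0.316],[0,0,0,0,0,2,0.316],[0,0,0,0,0,2,0.316],[0,0,0,0,0,2,0.316],[0,0,0,0,0,2,0.316],[0,0,0,0,0,2,0.316],[0,0,0,0,0,2,0.316]]

```text
time_s: 6.1
position: [0.4514, -0.0003, 0.2816]
tcp_rot: [[0.511, 0.86, 0.0], [0.86, -0.511, -0.0], [-0.0, 0.0, -1.0]]
force: [-0.2, 0.1, -2.8]
opening: 0.321
grasp_force: 16.4
```

```bash
python3 - <<'E'
from rig import bot
import cv2,numpy as np
from h import *
s=bot.read_state();p=s['position'];print(s['joint_positions'])
c=bot.capture('side')['color'];u,v=proj('side',[p[0],p[1],p[2]-.06]).astype(int);print(u,v)
np.save('show.npy',c);u0,v0=max(u-60,0),max(v-50,0);print(u0,v0)
cv2.imwrite('pics/show.png',cv2.resize(c[v0:v0+90,u0:u0+120,::-1],(800,600),interpolation=cv2.INTER_NEAREST))
E
```

```text
[-1.42679812e+01  1.22379433e+01  1.01440167e+02 -4.75707261e-03
  6.63190653e+01  1.64583568e+01]
237 240
177 190
```

View pics/show.png

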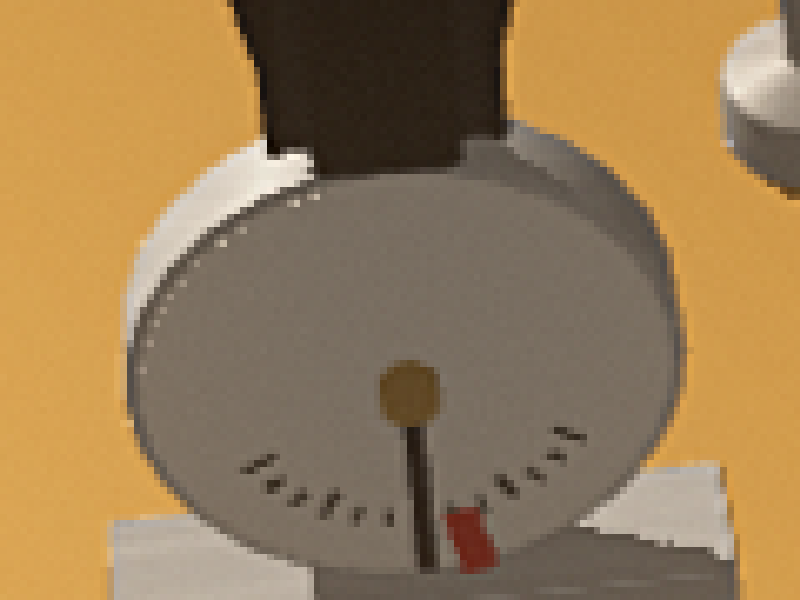

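The dial is clear. The hub is at crop (410,393), the pointer hangs near zero with its tip at (425,560), and the red mark is at about (470,540) on the +y side. Next I'll compute the mark angle.

```bash
cat > meas.py <<'E'
from h import *
np.set_printoptions(precision=4,suppress=True)
def meas(im,s,win,save=None):
    u0,v0,w,h=win;c=im[v0:v0+h,u0:u0+w].astype(float);r,g,b=c[...,0],c[...,1],c[...,2]
    red=(r>80)&(g<.5*r)&(b<.5*r)&(g<1.3*b+10)
    k,l,st,ce=cv2.connectedComponentsWithStats(red.astype('u1'));i=1+st[1:,4].argmax();mk=ce[i]+[u0,v0]
    R=s['tcp_rot'];n=-R[:,0];out={}
    def g(p,x):  # gauge-frame y,z on dial plane, relative to tool centre line
        o,d=ray('side',p);q=s['position']+n*x;X=o+d*(n@(q-o))/(n@d);e=X-s['position'];return np.array([e@R[:,1],-e@R[:,2]])
    return mk,st[i,4],g
E
python3 - <<'E'
from rig import bot
from meas import *
im=np.load('show.npy');s=bot.read_state()
mk,n,g=meas(im,s,(227,255,45,30));print(mk,n)
f=800/120;pc=lambda x,y:(177+x/f-.5,190+y/f-.5)
for x in(.009,.012,.015):
  hub=g(pc(409,393),x);m=g(mk,x);t=g(pc(426,562),x);t2=g(pc(414,440),x)
  an=lambda a:np.arctan2(a[0],-a[1])
  print(x,'hub',hub,'mark',m-hub,np.hypot(*(m-hub)),an(m-hub),'ptr',an(t-hub),an(t-t2),np.hypot(*(t-hub)))
# saddle in hand info
print(s['grasp_force'],s['moment'])
E
```

```text
[247.125 270.45 ] 40
0.009 hub [-0.0008 -0.0655] mark [ 0.01  -0.043] 0.044117959649302825 0.2282862043561224 ptr 0.00786945411137531 0.006323501970900177 0.048224130955808214
0.012 hub [-0.0009 -0.0627] mark [ 0.0099 -0.0428] 0.04390142410516802 0.22828620435612518 ptr 0.007869454111376524 0.006323501970901453 0.04798744189493711
0.015 hub [-0.0009 -0.0599] mark [ 0.0099 -0.0426] 0.04368488856103338 0.22828620435612124 ptr 0.007869454111375733 0.006323501970902733 0.047750752834066115
16.384858973874543 [-0.0604  0.0645  0.0545]
```

Scaled: -0.05 m is -50, 0.05 m is 50, 71.4 degrees is 14.28.

Emit:
tcp_steps:
  increments:
    - [[-10,10,0,0,0,0.8,0.316],[-30,30,0,0,0,2,0.316],[-50,50,0,0,0,3.6,0.316],[-75,70,0,0,0,5.2,0.316],[-100,95,10,0,0,6.8,0.316],[-125,120,20,0,0,8.4,0.316],[-145,135,30,0,0,10,0.316],[-152,142,40,0,0,11.6,0.316],[-156,146,45,0,0,13,0.316],[-156,146,50,0,0,13.8,0.316],[-156,146,50,0,0,14.28,0.316],[-156,146,50,0,0,14.28,0.316],[-156,146,50,0,0,14.28,0.316],[-156,146,50,0,0,14.28,0.316],[-156,146,50,0,0,14.28,0.316],[-156,146,50,0,0,14.28,0.316],[-156,146,50,0,0,14.28,0.316],[-156,146,50,0,0,14.28,0.316]]

```text
time_s: 7.95
position: [0.4972, -0.209, 0.2316]
tcp_rot: [[0.978, -0.21, 0.0], [-0.21, -0.978, -0.0], [0.0, 0.0, -1.0]]
force: [-0.5, 0.5, -2.5]
opening: 0.316
grasp_force: 16.4
```

```bash
python3 - <<'E'
from rig import bot
import cv2
from h import *
s=bot.read_state();print(s['joint_positions'],s['force'],s['position'],s['tcp_rot'].round(4))
S=bot.capture('side')['color'];T=bot.capture('top')['color']
cr=lambda I,u,v,w,h:cv2.resize(I[v:v+h,u:u+w,::-1],(400,300))
cv2.imwrite('pics/over.png',np.hstack([cr(S,260,270,200,150),cr(T,380,230,120,90)]))
E
```

```text
[-3.46755757e+01  2.29806003e+01  9.38214507e+01  8.38330240e-05
  6.31900089e+01  6.74566952e+01] [-0.50203163  0.48713995 -2.51166094] [ 0.49719034 -0.20898395  0.23160917] [[ 9.777e-01 -2.102e-01  1.000e-04]
 [-2.102e-01 -9.777e-01 -1.000e-04]
 [ 1.000e-04  1.000e-04 -1.000e+00]]
```

View pics/over.png

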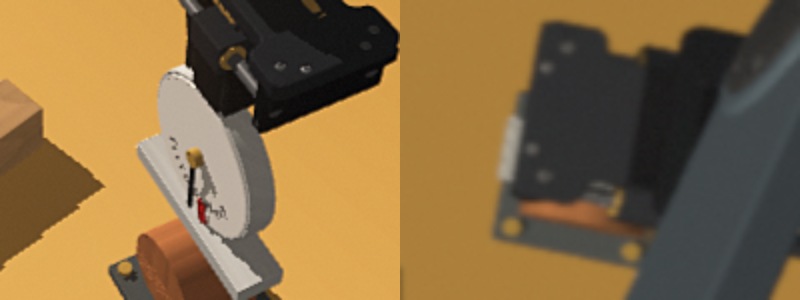

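The gauge is square over the saddle, at (200,180) in the left crop, with the dial facing the side camera and the red mark visible at (203,210). Lowering now.

Scaled: 0.025 m is 25, 0.026 m is 26.

Emit:
tcp_steps:
  increments:
    - [[0,0,10,0,0,0,0.316],[0,0,19,0,0,0,0.316],[0,0,23,0,0,0,0.316],[0,0,25,0,0,0,0.316],[0,0,26,0,0,0,0.316],[0,0,26,0,0,0,0.316]]

```text
time_s: 8.65
position: [0.497, -0.2089, 0.2055]
tcp_rot: [[0.978, -0.21, -0.001], [-0.21, -0.978, 0.0], [-0.001, -0.0, -1.0]]
force: [-0.3, -0.2, -2.6]
opening: 0.323
grasp_force: 16.4
```

Emit:
tcp_steps:
  increments:
    - [[0,0,1,0,0,0,0.316],[0,0,2,0,0,0,0.316],[0,0,2,0,0,0,0.316]]

```text
time_s: 8.95
position: [0.4973, -0.2091, 0.2037]
tcp_rot: [[0.978, -0.21, 0.0], [-0.21, -0.978, -0.0], [0.0, 0.0, -1.0]]
force: [-0.0, 0.0, -0.6]
opening: 0.32
grasp_force: 16.4
```

Emit:
tcp_steps:
  increments:
    - [[0,0,1,0,0,0,0.316],[0,0,1,0,0,0,0.316],[0,0,1,0,0,0,0.316],[0,0,1,0,0,0,0.316],[0,0,1,0,0,0,0.316],[0,0,1,0,0,0,0.316],[0,0,1,0,0,0,0.316],[0,0,1,0,0,0,0.316],[0,0,1,0,0,0,0.316],[0,0,1,0,0,0,0.316],[0,0,1,0,0,0,0.316],[0,0,1,0,0,0,0.316]]

```text
time_s: 10.15
position: [0.4972, -0.209, 0.2026]
tcp_rot: [[0.978, -0.21, 0.0], [-0.21, -0.978, -0.0], [0.0, 0.0, -1.0]]
force: [-0.5, 0.7, -0.5]
opening: 0.321
grasp_force: 16.4
```

```bash
python3 - <<'E'
from rig import bot
import cv2
from meas import *
s=bot.read_state();S=bot.capture('side')['color'];np.save('zero.npy',S);print(s['force'])
mk,n,g=meas(S,s,(335,340,60,50));print(mk,n)
cv2.imwrite('pics/zero.png',cv2.resize(S[300:390,320:440,::-1],(800,600)))
E
```

```text
[-0.5214  0.7324 -0.4838]
[358.7368 386.4211] 19
```

View pics/zero.png

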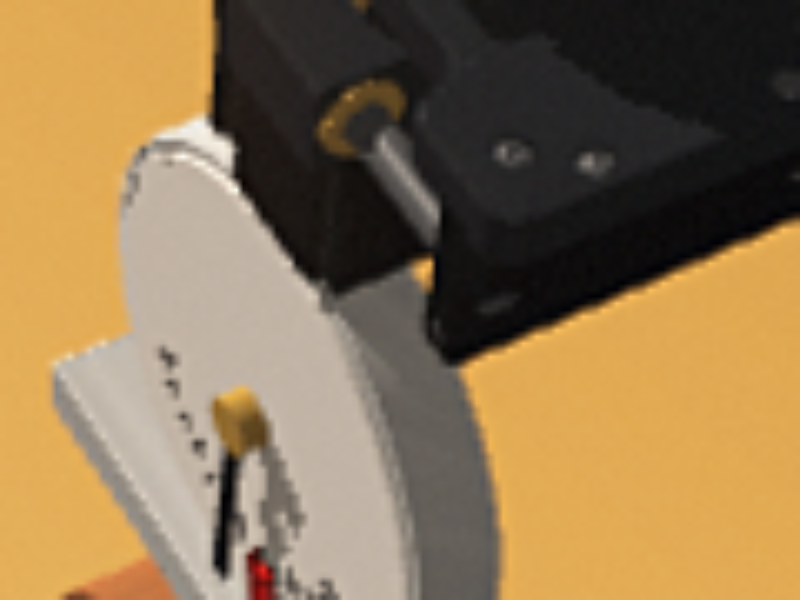

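The pointer hangs just left of the red mark, with its tip at (222,570), the mark at (260,580) and the gauge upright. Now I'll rock it by 12.8° along the rolling arc.

Emit:
tcp_steps:
  increments:
    - [[0,3.7,0,0.32,0,0,0.316],[0,7.4,0.2,0.64,0,0,0.316],[0,11,0.3,0.96,0,0,0.316],[0,14.7,0.6,1.28,0,0,0.316],[0,18.4,1,1.6,0,0,0.316],[0,22,1.4,1.92,0,0,0.316],[0,25.7,1.9,2.24,0,0,0.316],[0,29.4,2.4,2.56,0,0,0.316],[0,29.4,2.4,2.56,0,0,0.316],[0,29.4,2.4,2.56,0,0,0.316],[0,29.4,2.4,2.56,0,0,0.316],[0,29.4,2.4,2.56,0,0,0.316],[0,29.4,2.4,2.56,0,0,0.316],[0,29.4,2.4,2.56,0,0,0.316],[0,29.4,2.4,2.56,0,0,0.316],[0,29.4,2.4,2.56,0,0,0.316],[0,29.4,2.4,2.56,0,0,0.316],[0,29.4,2.4,2.56,0,0,0.316]]

```text
time_s: 12.0
position: [0.4912, -0.2379, 0.2002]
tcp_rot: [[0.978, -0.205, 0.047], [-0.21, -0.953, 0.216], [0.0, -0.221, -0.975]]
force: [-0.5, -3.4, -0.1]
opening: 0.317
grasp_force: 16.6
```

Emit:
tcp_steps:
  increments:
    - [[0,0,0,0,0,0,0.316],[0,0,0,0,0,0,0.316],[0,0,0,0,0,0,0.316],[0,0,0,0,0,0,0.316],[0,0,0,0,0,0,0.316],[0,0,0,0,0,0,0.316],[0,0,0,0,0,0,0.316],[0,0,0,0,0,0,0.316],[0,0,0,0,0,0,0.316],[0,0,0,0,0,0,0.316]]

```text
time_s: 13.0
position: [0.491, -0.2377, 0.2002]
tcp_rot: [[0.978, -0.205, 0.047], [-0.21, -0.953, 0.217], [0.0, -0.222, -0.975]]
force: [-0.1, -3.2, -0.9]
opening: 0.322
grasp_force: 16.5
```

```bash
python3 - <<'E'
from rig import bot
import cv2
from meas import *
s=bot.read_state();F=[]
S=bot.capture('side')['color'];np.save('fin.npy',S);print(s['force'],s['joint_positions'])
cv2.imwrite('pics/fin.png',cv2.resize(S[330:420,300:420,::-1],(800,600),interpolation=cv2.INTER_NEAREST))
E
```

```text
[-0.1322 -3.1571 -0.8595] [-43.8347  27.7786  92.5767  11.8297  66.8945  52.9563]
```

View pics/fin.png

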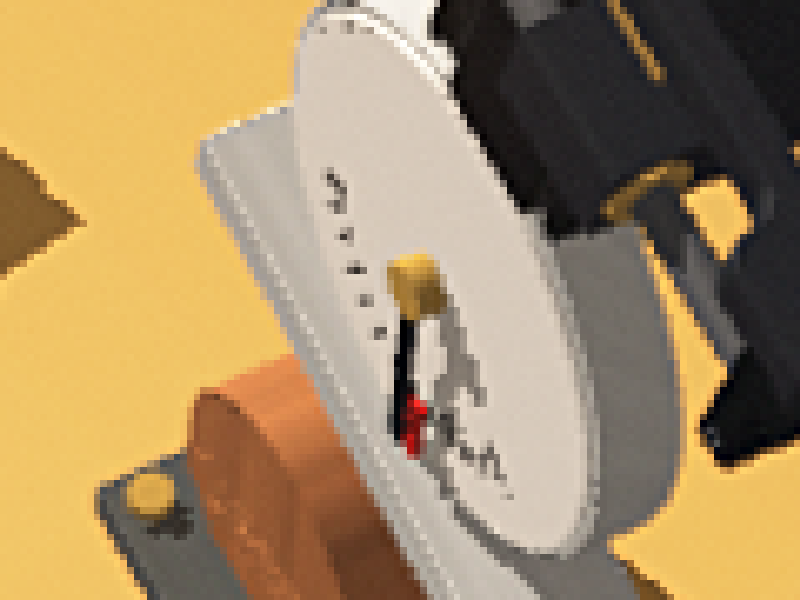

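```bash
python3 - <<'E'
from meas import *
z=lambda *a:np.array(a,float)
R1=np.array([[.511,.86,0],[.86,-.511,0],[0,0,-1.]]);p1=z(.4514,-.0003,.2816)
R2=np.array([[.9777,-.2102,0],[-.2102,-.9777,0],[0,0,-1.]]);p2=z(.4972,-.209,.2026)
R3=np.array([[.978,-.205,.047],[-.21,-.953,.217],[0,-.222,-.975]]);p3=z(.491,-.2377,.2002)
V=[('show.npy',R1,p1,(227,255,45,30),(177+409/6.667-.5,190+393/6.667-.5)),('zero.npy',R2,p2,(340,375,40,35),(320+238/6.667-.5,300+418/6.667-.5)),('fin.npy',R3,p3,(350,382,30,25),(300+415/6.667-.5,330+287/6.667-.5))]
mr,hr=[],[]
for f,R,p,w,h in V:
  mk,n,_=meas(np.load(f),{'tcp_rot':R,'position':p},w);print(f,mk,n)
  for L,q in((mr,mk),(hr,h)):
    o,d=ray('side',q);L.append((R.T@(o-p),R.T@d))
def solve(L):
  A=sum(np.eye(3)-np.outer(d,d) for o,d in L);b=sum((np.eye(3)-np.outer(d,d))@o for o,d in L);X=np.linalg.solve(A,b);return X*[-1,1,-1],[np.linalg.norm((np.eye(3)-np.outer(d,d))@(o-X)) for o,d in L]
for k in([0,1,2],[0,1],[0,2]):
  m,e=solve([mr[i] for i in k]);h,e2=solve([hr[i] for i in k]);d=m-h;print(k,'mark',m,e,'hub',h,e2,'angle',np.arctan2(d[1],-d[2]),np.hypot(d[1],d[2]))
E
```

```text
show.npy [247.125 270.45 ] 40
zero.npy [358.9032 388.4194] 31
fin.npy [361.55 393.15] 20
[0, 1, 2] mark [ 0.0095  0.0092 -0.1091] [np.float64(0.0008836248115948788), np.float64(0.0010521950098193456), np.float64(0.0009865460260596553)] hub [ 0.0128 -0.001  -0.0629] [np.float64(0.000796511945603207), np.float64(0.0008287247611143008), np.float64(0.0008173596854607675)] angle 0.21739998103428695 0.04734879965372332
[0, 1] mark [ 0.0098  0.0089 -0.1083] [np.float64(0.000606552530610843), np.float64(0.0006065525306107332)] hub [ 0.0129 -0.0012 -0.0623] [np.float64(0.0005627348343676069), np.float64(0.0005627348343676268)] angle 0.21624768049662144 0.04708635349805207
[0, 2] mark [ 0.0076  0.0092 -0.1116] [np.float64(0.0012769653647906202), np.float64(0.0012769653647905848)] hub [ 0.0115 -0.001  -0.0647] [np.float64(0.0011512225240364938), np.float64(0.0011512225240365422)] angle 0.21436078185707355 0.04800933128133748
```

```bash
python3 -c "
from rig import bot
print(bot.read_state()['force'],bot.hand_in())"
```

```text
the job is handed in; nothing more can be done
[ 0.84250702 -2.72885253 -0.54373441] None
```

I handed the job in with the gauge held on the saddle crown, leaning about 0.22 rad with the pointer on the red mark (measured at about 0.217 rad). No verdict came back. The grip briefly overshot to 30 N per finger, the fail limit and above the 20 N you asked for, before I eased it to about 16 N.

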